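# Switch off a locked test console and unload the board from its hooded enclosure

### The arm

A 6-joint arm with a two-finger parallel gripper is mounted at the origin on the work surface. World frame = base frame: x ahead of the robot, y to its left, z up, the work surface at z = 0. Lengths are in mm, angles in rad, forces in N, time in s.
With the tool pointing down it reaches from about 400 to 925 mm from the base axis. Payload 12.5 kg.
Tool frame: the origin (TCP) lies at the very end of the fingers, on their centre line; the grasp point (between the pads) lies 19 mm behind it; z points along the fingers, y is the direction in which the jaws open and shut (so a half turn about z gives the same grasp; the last joint's range is limited). The gripper opens to 95 mm and grips with 3 to 60 N. Pads are 20 mm wide; open, the fingers measure 119 mm over their backs; the gripper's body (75 mm by 180 mm) begins 59 mm behind the grasp point.
Start: joints at [-0.106, 0.491, 1.559, -0, 1.092, -0.106], TCP at [625.021, 0.021, 178.861] pointing down, gripper open.
Joint ranges: [-3.1, 3.1], [-0.84, 2.19], [0.05, 2.79], [-1.13, 4.28], [0.06, 2.93], [-2.69, 2.69]. Speed limits (rad/s): [2.22, 2.22, 2.79, 3.14, 3.14, 3.14].

### API

Orientations are given as [roll, pitch, yaw] about the fixed x, y, z axes, in that order (R = Rz(yaw) Ry(pitch) Rx(roll)).
In Python, from cell import env gives the robot as it stands.
- The arm moves only by the shell command python3 -m pendant 'ROWS'. ROWS is JSON, a list that holds one entry, the list of rows, each a list of 5 numbers: the opening, from 0 (shut) to 1 (fully open), then the shift along the tool's x, y, z in m, then the turn about the tool's z in rad. A call has exactly 8 rows; each row is the pose to reach, as a shift and turn from the pose commanded when the call began, along the tool's axes at that moment; what a row does not reach only later rows make up. A row lasts 1/10 s, in which the tool goes at most 50 mm and 8.59 degrees, less where a joint would pass 70% of its speed; a pose out of reach is approached as far as the arm can. A call with a gripper value outside its range is refused whole. The fingers move at their own pace and stop on an object; the grip force is fixed at half the most. Time passes only in rows, so rows that repeat a pose let the fingers close, or fill a call up. It gives the time, the measured TCP pose, the force and the opening at its end, in the units of the state.
- env.state(): the state, without advancing time (a new reading comes with each control period).
- env.read_camera(name): name is "scene" or "side" or "wrist"; returns a dict with "image" (420x560x3 uint8, blue, green, red), "range_z" (420x560 float32, mm along the optical axis (not along the pixel's ray), 0 where there is no reading), "fx", "fy", "cx", "cy" (pixels), "dist" ([k1, k2, p1, p2, k3] as OpenCV has them; the pictures are not rectified), "rvec" (rotation vector, rad) and "tvec" (3), from world to camera coordinates, as OpenCV has them; the wrist camera has in their place "tool_from_camera" (4x4, takes a point from camera to tool coordinates, whose origin is the TCP and whose axes are the flange's). Camera axes: x right, y down, z forward; pixel columns grow to the right and rows downward; lengths in mm; the calibration is good to about 2 mm. A picture is of the moment at which its call begins: read the wrist's pose just before it.
- env.job_done(): hands the job in, once; it reports no verdict.
The state is a dict: "t": time; "joints": joint angles; "qvel": joint speeds; "tau": joint torques, N m; "eef_pos": TCP position; "tcp_rot": TCP orientation; "ft_force": force on the tool from outside, world axes, zero at the start; "moment": the same for the moment, N m; "opening": opening from 0.0 (shut) to 1.0 (fully open).
Only numpy, scipy, OpenCV 4.12 (cv2) and the standard library are available. Lean on these libraries where they do the work, as an engineer would, in place of code of your own. Each camera call takes 0.05 s, during which the arm holds its last target. There are 200 camera calls.

### The job

The test run is over: make the rig safe and unload it. On the sloped supply console, pull the locking toggle bat straight out of its notch, throw it over to off (towards the robot) and let it drop back into the notch there; only then swing the clear hood fully up, take the circuit board out of the enclosure by its tall finned heatsink, set it down, heatsink up and without dropping it, in the empty bay of the black tray, and shut the hood completely again. Leave the switch off and everything else on the bench where it is.

Things in the scene. Friction and masses are not known exactly. Their poses are not given: they have to be found in the camera images.
- console: supply console: fixed grey steel box 150 (x) x 130 (y) mm, its dark-faced top panel sloping up away from the robot by 0.20 rad (63 mm high in front, 78 in the middle, 93 at the back); origin under its centre on the table. Behind the locking toggle a meter and a lamp (under 10 mm tall), in front two fuse caps. It stands left or right of the enclosure, the tray on the other side.
- bat_pivot (a point): hinge point of the toggle bat, inside the console 20 mm under the panel's face; its hinge axis is the console's y axis. From the console's origin: x -8 mm, y 0, z 56 mm.
- bat_grip (a point): point on the axis of the bat's plain round metal grip (16 mm diameter, from 44 to 84 mm from the pivot along the bat) 62 mm from the pivot when the bat is seated; it moves with the bat.
- bat_swing (a joint): lean of the bat about the console's y, rad: 0 square to the panel, +0.32 on (away from the robot, 0.12 past vertical), -0.32 off (towards the robot, 0.52 from vertical). It swings easily between these stops. A skirt on the bat locks behind ribs: unpulled it moves under 0.07 rad off its stop and must not be forced; pulled out 7 mm or more it passes over freely.
- bat (a joint): how far the bat is pulled out along its own axis, m: 0 seated in the notch, 0.010 at the stop; a spring pulls it back (3.5 N at 0, 7 N at 0.010).
- enclosure: test enclosure: fixed grey steel case 225 (x) x 250 (y) mm, deck 60 mm high, sockets on the front facing the robot; origin on the table under the centre of the board nest. Four grey corner guides 16 mm high stand 3 mm outside the board's corners, a black probe block 22 mm high at the nest's +y end. A clear hood covers the nest.
- hood_hinge (a point): middle of the hood's hinge axis, at the far edge of the hood at deck height (enclosure x +78 mm, z 60 mm); the axis runs along the enclosure's y.
- hood_handle (a point): middle of the steel handle bar on the hood's front: round bar 12 mm diameter, 120 mm long along the enclosure's y, 39 mm in front of the hood's wall (centre line). Shut, it lies 187 mm in front of the hinge (enclosure -x) and 72 mm above it. It moves with the hood.
- hood (a joint): hood angle, rad: 0 shut, growing as the front edge swings up and away from the robot, stop at 1.5. Clear box 148 (x) x 220 (y) x 80 (high) mm, open below, 0.5 kg; its friction hinge holds it at any angle; lifting takes about 6 N at the handle.
- board: tested board: tan, 80 (x) x 130 (y) x 3 mm on four 10 mm spacers, about 0.18 kg; origin midway between the spacers' feet, z up. Starts in the nest, axes along the enclosure's. In its middle a dark finned heatsink 50 (x) x 28 (y) mm, from 13 to 53 mm above the origin. Tall parts only at the y ends, over 42 mm from the middle; beside the heatsink in y only parts under 5 mm.
- board_heatsink (a point): centre of the top of the board's heatsink, 53 mm above the board's origin.
- tray: black antistatic tray 225 (x) x 170 (y) x 25 mm, floor and walls 4 mm thick, fixed; origin under its centre. A wall across its middle makes two bays 106 (x) x 162 (y) mm; the far one (+x) holds a finished board, the near one (-x) is empty.
- tray_empty_bay (a point): centre of the floor of the tray's empty bay, 4 mm above the table.
- finished_board: finished reddish-brown board of the same size without a heatsink (37 mm high), lying in the far bay: leave it.
- multimeter: hand-held multimeter lying at the right: leave it.
- screwdriver: black-handled screwdriver 190 mm long lying across behind the enclosure: leave it.
- solder_spool: reel of solder 62 mm diameter, 48 mm high, standing behind at the left: leave it.
- flux_bottle: white flux bottle 48 mm diameter, 100 mm high, standing behind at the right: leave it.
- side_cutters: black-handled side cutters lying at the far right: leave them.
- bare_board: bare tan perforated board 100 x 150 x 4 mm lying at the far left: leave it.

How it is judged (in metres and radians):
On the way, in this order (a step that is already met when the one before it is completed fails the run):
1. the bat is pulled out of its notch on the on side (value of joint bat above 0.006 m and value of joint bat_swing above 0.1 rad), for 0.05 s.
2. the bat is at off and seated in its notch there (value of joint bat below 0.0025 m and value of joint bat_swing below -0.24 rad), for 0.2 s.
3. the hood is swung up (past 1.2 rad) (value of joint hood above 1.2 rad), for 0.2 s.
4. the board stands in the empty bay, heatsink up, released (horizontal distance between board and tray_empty_bay below 0.03 m and z of board in the frame of tray below 0.01 m and angle between board's own z axis and vertical below 0.1 rad and contact force between the fingers and board below 0.1 N and linear speed of board below 0.03 m/s), for 0.2 s.
5. the hood is shut (value of joint hood below 0.04 rad), for 0.2 s.
At the end, for the whole second after the job is handed in: The bat is at off (beyond -0.24 rad) and seated (pulled out less than 2.5 mm), the hood is shut (within 0.04 rad), and the board stands at rest, upright within 0.1 rad, on the floor of the tray's empty bay (origin within 30 mm of the bay's centre and less than 10 mm above the tray's underside) (all of step 2 and value of joint hood below 0.04 rad and horizontal distance between board and tray_empty_bay below 0.03 m and z of board in the frame of tray below 0.01 m and angle between board's own z axis and vertical below 0.1 rad and linear speed of board below 0.03 m/s); the robot touches nothing.
It fails at once if the bat is forced past its lock without being pulled out (value of joint bat below 0.004 m and value of joint bat_swing between -0.15 and 0.15 rad).
It fails at once if the hood is raised while the switch is not off (value of joint hood above 0.1 rad and value of joint bat_swing above -0.2 rad).
It fails at once if the board is dropped (falls faster than 0.6 m/s out of the fingers) (contact force between the fingers and board below 0.1 N and linear speed of board above 0.6 m/s).
It fails at once if another thing on the bench is displaced by more than 30 mm (distance of any of finished_board, multimeter, screwdriver, solder_spool, flux_bottle, side_cutters, bare_board from where it was at the start of the episode above 0.03 m).
It also fails if it takes over 72 s, if anything falls off the work surface, if the arm or the gripper's body presses on something with over 40 N, if the wrist force passes 120 N, or if a joint passes its speed limit or range.

## Working session

There is one attempt and no reset: what is moved stays moved. The work goes in short steps, Python scripts to look and compute and a shell command to move; the robot and the scene stay as the last step left them, time stands still between calls to the robot, and variables do not carry over. Pictures are saved under pics/ and viewed, about 8 in all and at most 12, crops included, and the job is handed in when it is done.

```bash
mkdir -p pics; ls; cat > h.py <<'E'
import numpy as np, cv2
from cell import env
from scipy.spatial.transform import Rotation as R
def cam(n):
    s=env.state(); c=env.read_camera(n)
    if 'rvec' in c:
        Rm=cv2.Rodrigues(np.array(c['rvec'],float))[0]; t=np.array(c['tvec'],float).ravel()
        c['Rw']=Rm.T; c['o']=-Rm.T@t
    else:
        T=np.array(c['tool_from_camera']); Rt=R.from_euler('xyz',s['tcp_rot']).as_matrix()
        c['Rw']=Rt@T[:3,:3]; c['o']=Rt@T[:3,3]+np.array(s['eef_pos'])
    c['K']=np.array([[c['fx'],0,c['cx']],[0,c['fy'],c['cy']],[0,0,1.]])
    return c
def rays(c,uv):
    p=cv2.undistortPoints(np.array(uv,float).reshape(-1,1,2),c['K'],np.array(c['dist'],float))[:,0]
    return np.c_[p,np.ones(len(p))]@c['Rw'].T
def onplane(c,uv,z):
    d=rays(c,uv); return c['o']+d*((z-c['o'][2])/d[:,2])[:,None]
def cloud(c):
    h,w=c['range_z'].shape
    v,u=np.mgrid[:h,:w]; d=rays(c,np.c_[u.ravel(),v.ravel()])
    P=c['o']+d*c['range_z'].reshape(-1,1)
    P[c['range_z'].ravel()==0]=np.nan
    return P.reshape(h,w,3)
E
python3 - <<'E'
from h import *
print(env.state())
a=[]
for n in ['scene','side','wrist']:
    c=cam(n); cv2.imwrite(f'pics/{n}0.png',c['image']); np.save(f'{n}0.npy',cloud(c)); print(n,c['o'].round(),c['Rw'][:,2].round(2))
E
```

```text
pics
{'t': 0.0, 'joints': array([-1.05591010e-01,  4.91532753e-01,  1.55948929e+00, -6.56877667e-06,
        1.09171689e+00, -1.05612329e-01]), 'qvel': array([ 0.00087459,  0.00013604,  0.00121813, -0.00067414,  0.00015681,
        0.00015249]), 'tau': array([-9.52334158e-04, -6.12640929e+01, -2.58175153e+01,  6.92750537e-02,
        4.83079045e-02, -1.38641695e-05]), 'eef_pos': array([6.24690121e+02, 5.93808938e-02, 1.78264716e+02]), 'tcp_rot': array([-3.14045215e+00, -1.15042846e-04,  1.57082061e+00]), 'ft_force': array([0.75141191, 0.34622886, 0.29079048]), 'moment': array([-0.01244738, -0.01421633, -0.0384416 ]), 'opening': 0.9987523185988133}
scene [1256.  438. 1086.] [-0.53 -0.36 -0.77]
side [  499. -1044.  1147.] [ 0.06  0.71 -0.7 ]
wrist [625.  83. 384.] [-0.   -0.29 -0.96]
```

View pics/scene0.png

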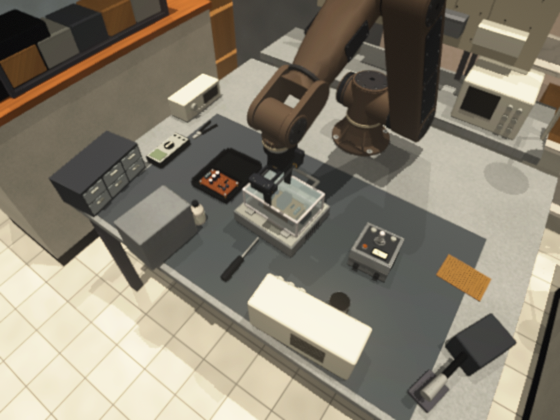

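View pics/side0.png

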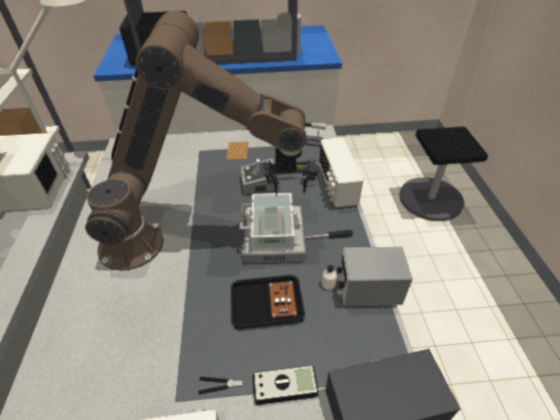

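The scene view shows the console at about (377,248), the enclosure at (285,208) and the tray at (228,172). The side view agrees, so the console is left and the tray right. Next I'll build a top-down map from the range data.

```bash
python3 - <<'E'
from h import *
S=1.6
x0,x1,y0,y1=380,860,-400,400
H=np.full((int((x1-x0)/S),int((y1-y0)/S)),0.);C=np.zeros(H.shape+(3,),np.uint8)
for n in ['scene','side','wrist']:
    P=np.load(n+'0.npy').reshape(-1,3);I=cv2.imread(f'pics/{n}0.png').reshape(-1,3)
    ok=np.isfinite(P[:,0])&(P[:,2]<160)&(P[:,2]>-10); P,I=P[ok],I[ok]
    r=((x1-P[:,0])/S).astype(int);q=((y1-P[:,1])/S).astype(int)
    ok=(r>=0)&(r<H.shape[0])&(q>=0)&(q<H.shape[1])
    print(n,ok.sum())
    for a,b,z,i in zip(r[ok],q[ok],P[ok,2],I[ok]):
        if z>=H[a,b]: H[a,b]=z;C[a,b]=i
hm=cv2.applyColorMap((np.clip(H/150,0,1)*255).astype(np.uint8),cv2.COLORMAP_JET)
np.save('H.npy',H)
M=np.vstack([cv2.convertScaleAbs(C,alpha=1.6),hm]);print(M.shape)
cv2.imwrite('pics/map.png',M)
E
```

```text
scene 24743
side 19819
wrist 146409
(600, 500, 3)
```

View pics/wrist0.png

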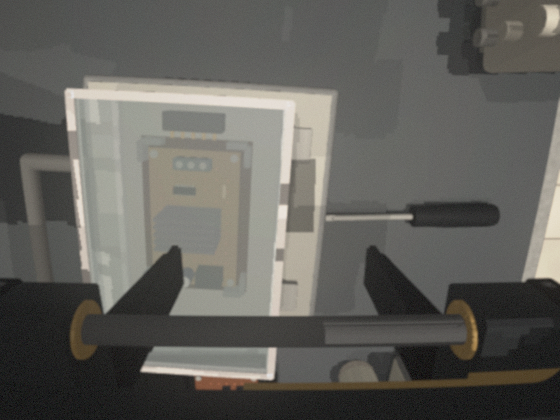

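View pics/map.png

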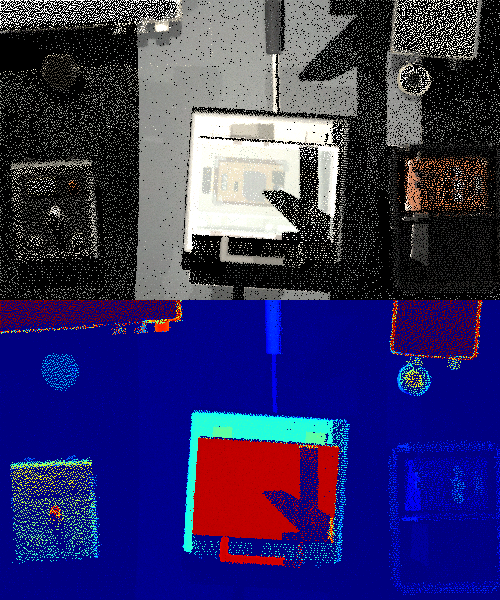

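Wrist view: the hood and board sit at about (190,210) under clear plastic, yawed a few degrees. The map puts the console near (525,312), the enclosure near (600,-25) and the tray near (530,-320), in mm. I'll move over to the console and measure from there.

```bash
python3 -m pendant '[[[1,0,0,-0.04,0],[1,0.04,-0.01,-0.04,0],[1,0.08,-0.02,-0.04,0],[1,0.12,-0.04,-0.04,0],[1,0.16,-0.06,-0.04,0],[1,0.2,-0.08,-0.04,0],[1,0.24,-0.1,-0.04,0],[1,0.27,-0.1,-0.04,0]]]'
python3 - <<'E'
from h import *
for n in ['wrist','scene','side']:
    c=cam(n); P=cloud(c); np.save(n+'1.npy',P); np.save(n+'1i.npy',c['image']); cv2.imwrite(f'pics/{n}1.png',c['image'])
def rect(P,name):
    r=cv2.minAreaRect(P[:,:2].astype(np.float32)); print(name,len(P),np.round(r[0],1),np.round(r[1],1),round(r[2],2),'zmed',np.median(P[:,2]).round(1))
def sel(P,x,y,z):
    P=P.reshape(-1,3); return P[np.all([(P[:,i]>b[0])&(P[:,i]<b[1]) for i,b in enumerate((x,y,z))],0]]
W=np.load('wrist1.npy')
A=np.vstack([np.load(n+'1.npy').reshape(-1,3) for n in ('scene','side')]+[W.reshape(-1,3)])
rect(sel(W,(420,640),(230,400),(45,105)),'console')
q=sel(W,(480,560),(280,340),(105,160)); rect(q,'bat'); print(q.mean(0), q[:,2].max())
for nm in ['scene','side']:
    P=np.load(nm+'1.npy')
    q=sel(P,(420,640),(230,400),(45,105)); rect(q,nm+' console')
    rect(sel(P,(470,760),(-170,130),(136,150)),nm+' hoodtop')
    rect(sel(P,(450,760),(-170,130),(52,66)),nm+' deck')
    rect(sel(P,(380,530),(-150,100),(120,140)),nm+' handle')
    rect(sel(P,(380,680),(-430,-200),(18,32)),nm+' tray')
W0=np.load('wrist0.npy'); rect(sel(W0,(470,760),(-170,130),(136,150)),'w0 hoodtop');rect(sel(W0,(450,760),(-170,130),(52,66)),'w0 deck');rect(sel(W0,(380,530),(-150,100),(120,138)),'w0 handle')
E
```

```text
t: 0.95
eef_pos: [522.7, 272.1, 219.1]
tcp_rot: [-3.141, -0.0, 1.572]
ft_force: [0.4, -0.5, 0.0]
opening: 1.0  File "<stdin>", line 7
    P=P.reshape(-1,3); return P[np.all([(P[:,i]>b[0])&(P[:,i]<b[1]) for i,b in enumerate((x,y,z))],0]]
                                                                                                    ^
SyntaxError: closing parenthesis ']' does not match opening parenthesis '('
```

```bash
cat >> h.py <<'E'
def rect(P,name):
    if len(P)<5: print(name,'none'); return
    r=cv2.minAreaRect(P[:,:2].astype(np.float32)); print(name,len(P),np.round(r[0],1),np.round(r[1],1),round(r[2],2),'zmed',np.median(P[:,2]).round(1))
def sel(P,*b):
    P=P.reshape(-1,3)
    m=np.isfinite(P[:,0])
    for i,(lo,hi) in enumerate(b): m&=(P[:,i]>lo)&(P[:,i]<hi)
    return P[m]
E
python3 - <<'E'
from h import *
for n in ['wrist','scene','side']:
    c=cam(n); P=cloud(c); np.save(n+'1.npy',P); cv2.imwrite(f'pics/{n}1.png',c['image'])
W=np.load('wrist1.npy')
rect(sel(W,(420,640),(230,400),(45,105)),'console')
q=sel(W,(480,560),(280,340),(105,160)); rect(q,'bat'); print(q.mean(0), q[:,2].max())
for nm in ['scene','side']:
    P=np.load(nm+'1.npy')
    rect(sel(P,(420,640),(230,400),(45,105)),nm+' console')
    rect(sel(P,(470,760),(-170,130),(136,150)),nm+' hoodtop')
    rect(sel(P,(450,760),(-170,130),(52,66)),nm+' deck')
    rect(sel(P,(380,530),(-150,100),(120,140)),nm+' handle')
    rect(sel(P,(380,680),(-430,-200),(18,32)),nm+' tray')
W0=np.load('wrist0.npy'); rect(sel(W0,(470,760),(-170,130),(136,150)),'w0 hoodtop');rect(sel(W0,(450,760),(-170,130),(52,66)),'w0 deck');rect(sel(W0,(380,530),(-150,100),(120,138)),'w0 handle')
E
```

```text
console 20420 [518.6 314.3] [150.1 130.8] 3.56 zmed 80.6
bat 409 [518.2 313.2] [16.3 18.5] 61.81 zmed 137.6
[518.36197682 314.28145197 133.95614395] 141.27293641438496
scene console 1698 [525.2 314.2] [158.8 131.7] 3.53 zmed 79.3
scene hoodtop 2419 [552.1 -24.7] [227.5 165.8] 87.1 zmed 140.0
scene deck 1081 [564.4 -25.4] [252.2 226.2] 86.45 zmed 60.5
scene handle 551 [484.1 -20.8] [225.3  91.5] 89.85 zmed 138.0
scene tray 651 [ 513.6 -314.6] [243.7 189.1] 0.8 zmed 22.4
side console 819 [521.  312.4] [156.4 140.3] 3.85 zmed 76.7
side hoodtop 1764 [549.8 -23.6] [232.8 161. ] 86.26 zmed 140.5
side deck 871 [562.5 -27.2] [256.2 225. ] 88.32 zmed 61.0
side handle 396 [481.1 -21. ] [ 97.3 228.4] 0.03 zmed 137.8
side tray 920 [ 509.1 -315.5] [239.  189.8] 1.3 zmed 22.9
w0 hoodtop 47352 [548.7 -24.8] [225.8 165.8] 86.37 zmed 140.2
w0 deck 10919 [562.3 -13.5] [227.  224.3] 86.45 zmed 60.9
w0 handle 2200 [474.7  12.8] [ 93.4 129. ] 6.46 zmed 136.4
```

View pics/wrist1.png

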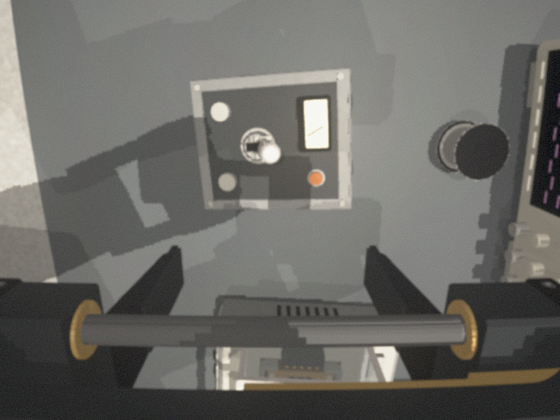

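The wrist view shows the bat top at (268,152) leaning away (on), the meter at (316,124) and the lamp at (316,178). From the fit the console is at (518.6,314.3) with a yaw of +3.56°, and the bat tip agrees with the prediction to about 2 mm. Next I turn the jaws along the console's y.

```bash
python3 -m pendant '[[[1,0.01,0,0,-0.14],[1,0.02,0,0,-0.28],[1,0.03,-0.002,0,-0.42],[1,0.042,-0.004,0,-0.56],[1,0.042,-0.004,0,-0.7],[1,0.042,-0.004,0,-0.84],[1,0.042,-0.004,0,-0.98],[1,0.042,-0.004,0,-1.12]]]'
python3 -m pendant '[[[0.6,0,0,0,-0.14],[0.6,0,0,0,-0.28],[0.6,0,0,0,-0.42],[0.6,0,0,0,-0.51],[0.6,0,0,0,-0.51],[0.6,0,0,0,-0.51],[0.6,0,0,0,-0.51],[0.6,0,0,0,-0.51]]]'
python3 - <<'E'
from h import *
s=env.state(); print(s['joints'].round(3),s['eef_pos'].round(1),s['tcp_rot'].round(4))
E
```

```text
t: 1.9
eef_pos: [521.4, 310.6, 218.6]
tcp_rot: [-3.141, -0.0, 2.695]
ft_force: [0.0, 0.6, -1.0]
opening: 1.0
t: 2.7
eef_pos: [521.1, 311.8, 218.8]
tcp_rot: [-3.142, 0.0, -3.084]
ft_force: [-0.8, -0.5, -0.4]
opening: 0.598
[ 0.431  0.429  1.553 -0.     1.16  -1.198] [521.1 311.8 218.8] [-3.1415  0.     -3.0839]
```

```bash
python3 -m pendant '[[[0.6,0.003,0.0025,0.03,0],[0.6,0.003,0.0025,0.06,0],[0.6,0.003,0.0025,0.09,0],[0.6,0.003,0.0025,0.11,0],[0.6,0.003,0.0025,0.12,0],[0.6,0.003,0.0025,0.12,0],[0.6,0.003,0.0025,0.12,0],[0.6,0.003,0.0025,0.12,0]]]'
python3 - <<'E'
from h import *
c=cam('wrist'); cv2.imwrite('pics/w2.png',c['image'])
E
```

```text
t: 3.5
eef_pos: [518.4, 314.6, 100.0]
tcp_rot: [3.141, 0.002, -3.083]
ft_force: [-0.4, 0.2, 0.3]
opening: 0.602
```

View pics/w2.png

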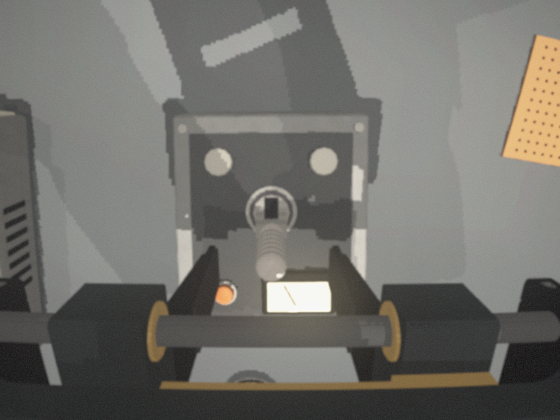

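The bat at (270,262) lies between the fingers. I'll close on it and pull it out along its axis.

```bash
python3 -m pendant '[[[0.1,0,0,0,0],[0.1,0,0,0,0],[0.1,0,0,0,0],[0.1,0,0,0,0],[0.1,0,0,0,0],[0.1,0,0,0,0],[0.1,0,0,0,0],[0.1,0,0,0,0]]]'
python3 -m pendant '[[[0.1,0,0,-0.002,0],[0.1,-0.0005,0,-0.004,0],[0.1,-0.0007,0,-0.006,0],[0.1,-0.0009,0,-0.0075,0],[0.1,-0.001,0,-0.009,0],[0.1,-0.001,0,-0.009,0],[0.1,-0.001,0,-0.009,0],[0.1,-0.001,0,-0.009,0]]]'
python3 - <<'E'
from h import *
for i in range(3): 
    s=env.state(); print(s['eef_pos'].round(2),s['ft_force'].round(1),s['opening'])
E
```

```text
t: 4.35
eef_pos: [518.0, 314.0, 98.9]
tcp_rot: [-3.141, 0.0, -3.082]
ft_force: [0.1, -3.5, 2.0]
opening: 0.13
t: 5.15
eef_pos: [519.2, 314.8, 108.3]
tcp_rot: [3.141, 0.001, -3.082]
ft_force: [-0.1, -0.9, -0.2]
opening: 0.099
[519.16 314.84 108.29] [-0.1 -0.9 -0.2] 0.09949091179314437
[519.16 314.84 108.29] [-0.1 -0.9 -0.2] 0.09949091179314437
[519.16 314.84 108.29] [-0.1 -0.9 -0.2] 0.09949091179314437
```

```bash
python3 - <<'E'
from h import *
c=cam('wrist'); P=cloud(c)
q=sel(P,(470,560),(295,335),(100,160)); print(len(q),q.mean(0) if len(q) else '')
for z in range(95,160,5):
    r=sel(P,(480,550),(300,330),(z,z+5)); print(z,len(r),np.median(r,0).round(1) if len(r) else '')
cv2.imwrite('pics/w3.png',c['image'])
E
```

```text
1479 [512.64045682 313.72115094 132.91262254]
95 24 [508.9 312.6  98.2]
100 72 [508.9 312.7 102.6]
105 92 [509.7 312.7 108. ]
110 99 [510.1 312.7 112.8]
115 111 [510.8 312.3 117.9]
120 113 [511.2 312.9 123.1]
125 92 [511.5 313.5 127.9]
130 96 [511.9 314.1 133.2]
135 404 [517.5 314.4 138.3]
140 32 [508.  313.7 143.7]
145 110 [507.9 314.4 148.1]
150 128 [508.1 319.3 152.5]
155 130 [507.2 309.2 157.4]
```

View pics/w3.png

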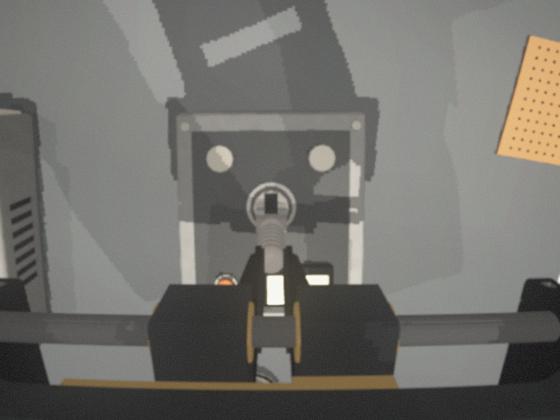

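```bash
python3 - <<'E'
from h import *
c=env.read_camera('wrist'); T=np.linalg.inv(np.array(c['tool_from_camera'])); print(c['fx'])
K=np.array([[c['fx'],0,c['cx']],[0,c['fy'],c['cy']],[0,0,1.]])
def pr(p): 
    q=T[:3,:3]@np.array(p,float)+T[:3,3]; return cv2.projectPoints(q[None],np.zeros(3),np.zeros(3),K,np.array(c['dist']))[0].ravel().round()
for x in (-10,0,10):
  for y in (-5,5):
    print(x,y,[pr((x,y,z)) for z in (0,-19,-40)])
print(np.array(c['tool_from_camera']).round(3))
cv2.imwrite('pics/w3c.png',cv2.resize(c['image'][180:330,180:380],None,fx=4,fy=4,interpolation=cv2.INTER_CUBIC))
E
```

```text
360.3789258615403
-10 -5 [array([265., 256.]), array([265., 270.]), array([264., 288.])]
-10 5 [array([282., 256.]), array([282., 270.]), array([283., 288.])]
0 -5 [array([265., 241.]), array([265., 254.]), array([264., 270.])]
0 5 [array([282., 241.]), array([282., 254.]), array([283., 270.])]
10 -5 [array([265., 226.]), array([264., 237.]), array([263., 252.])]
10 5 [array([282., 226.]), array([282., 237.]), array([283., 252.])]
[[ 0.00000e+00 -9.56000e-01 -2.92000e-01  8.33470e+01]
 [ 1.00000e+00  0.00000e+00 -1.00000e-03  3.60000e-02]
 [ 1.00000e-03 -2.92000e-01  9.56000e-01 -2.05893e+02]
 [ 0.00000e+00  0.00000e+00  0.00000e+00  1.00000e+00]]
```

View pics/w3c.png

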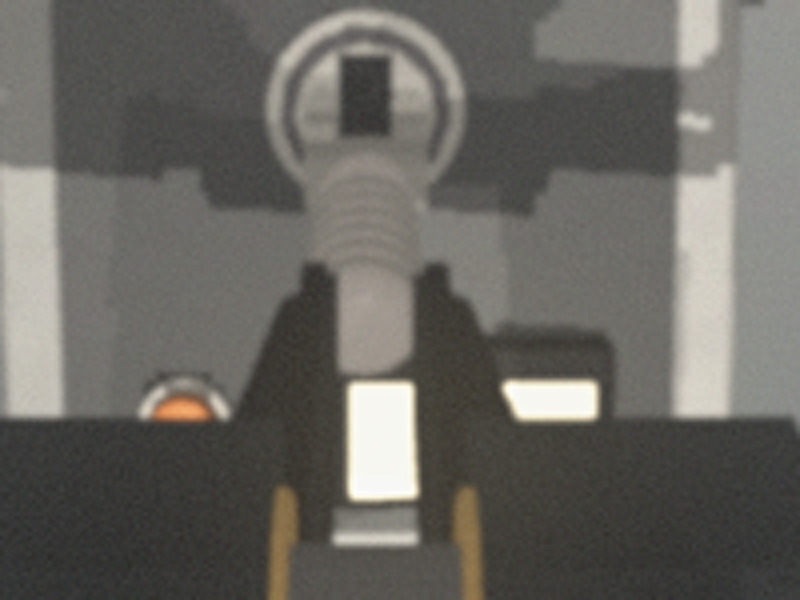

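```bash
python3 - <<'E'
from h import *
c=cam('wrist'); s=env.state(); P=cloud(c); Rt=R.from_euler('xyz',s['tcp_rot']).as_matrix()
Q=(P-s['eef_pos'])@Rt
for v in range(224,290,4): print(v,[tuple(Q[v,u].round().astype(int)) if np.isfinite(Q[v,u,0]) else '-' for u in (252,256,260,263,266,270,274,278,281,284,287,292)])
E
```

```text
224 [(np.int64(1), np.int64(-15), np.int64(30)), (np.int64(5), np.int64(-11), np.int64(17)), (np.int64(5), np.int64(-9), np.int64(16)), (np.int64(9), np.int64(-6), np.int64(5)), (np.int64(11), np.int64(-4), np.int64(1)), (np.int64(11), np.int64(-2), np.int64(0)), (np.int64(11), np.int64(0), np.int64(1)), (np.int64(9), np.int64(3), np.int64(5)), (np.int64(8), np.int64(5), np.int64(7)), (np.int64(5), np.int64(7), np.int64(16)), (np.int64(1), np.int64(9), np.int64(27)), (np.int64(1), np.int64(13), np.int64(29))]
228 [(np.int64(-2), np.int64(-15), np.int64(29)), (np.int64(3), np.int64(-11), np.int64(16)), (np.int64(7), np.int64(-8), np.int64(4)), (np.int64(9), np.int64(-6), np.int64(-1)), (np.int64(10), np.int64(-4), np.int64(-3)), (np.int64(10), np.int64(-2), np.int64(-5)), (np.int64(10), np.int64(0), np.int64(-5)), (np.int64(9), np.int64(3), np.int64(-2)), (np.int64(8), np.int64(5), np.int64(2)), (np.int64(2), np.int64(7), np.int64(17)), (np.int64(-2), np.int64(9), np.int64(29)), (np.int64(-2), np.int64(13), np.int64(28))]
232 [(np.int64(-5), np.int64(-15), np.int64(28)), (np.int64(-5)
[... 7260 characters left out ...]
38), np.int64(5), np.int64(15)), (np.int64(3), np.int64(5), np.int64(-60)), (np.int64(11), np.int64(6), np.int64(-73)), (np.int64(12), np.int64(8), np.int64(-76))]
288 [(np.int64(13), np.int64(-8), np.int64(-80)), (np.int64(12), np.int64(-7), np.int64(-79)), (np.int64(10), np.int64(-5), np.int64(-76)), (np.int64(1), np.int64(-5), np.int64(-60)), (np.int64(-41), np.int64(-5), np.int64(16)), (np.int64(-41), np.int64(-2), np.int64(15)), (np.int64(-41), np.int64(0), np.int64(15)), (np.int64(-41), np.int64(3), np.int64(14)), (np.int64(-41), np.int64(5), np.int64(15)), (np.int64(1), np.int64(5), np.int64(-60)), (np.int64(11), np.int64(5), np.int64(-77)), (np.int64(12), np.int64(7), np.int64(-79))]
```

```bash
python3 - <<'E'
from h import *
for n in ('scene0','side0','wrist0'):
    q=sel(np.load(n+'.npy'),(550,700),(-20,20),(148,330)); print(n,len(q),np.histogram(q[:,2],bins=range(150,331,10))[0], q[q[:,2].argsort()[:5]].round())
for n in ('scene','side'):
    q=sel(cloud(cam(n)),(490,550),(280,350),(95,220)); print(n,len(q),np.histogram(q[:,2],bins=range(95,221,5))[0])
    r=q[q[:,2]>140];print(r[r[:,2].argsort()[:8]].round())
E
```

```text
scene0 169 [ 0  0  0  0  0  0 17 27 24 30 24  8  3  6  4  2  0 24] [[575.  -3. 213.]
 [577.   2. 214.]
 [675.   1. 214.]
 [676.  -6. 214.]
 [677.   6. 215.]]
side0 149 [ 0  0  0  0  0  0  5  9  9 15 12 20 10  3  5  3 31 27] [[672.  12. 211.]
 [672. -11. 217.]
 [671.  10. 218.]
 [672.  -8. 219.]
 [574. -14. 220.]]
wrist0 11144 [   0    0    0    0    0    0  316  675  886 1039 1043 1233 1093 1018
 1289 1335 1217    0] [[576.   5. 213.]
 [672. -10. 213.]
 [672.   2. 213.]
 [672.  -3. 213.]
 [573.  11. 214.]]
scene 131 [ 0  5  5  3  7  3  5  6 10  4  4  7  5  4 11  6  7  7 12  9  7  2  0  1
  1]
[[525. 310. 140.]
 [523. 312. 141.]
 [522. 315. 141.]
 [528. 314. 143.]
 [533. 306. 146.]
 [531. 308. 146.]
 [531. 304. 149.]
 [534. 322. 150.]]
side 60 [2 4 3 4 5 3 2 4 4 2 6 3 5 5 4 4 0 0 0 0 0 0 0 0 0]
[[514. 313. 142.]
 [523. 310. 144.]
 [518. 306. 147.]
 [527. 304. 148.]
 [506. 313. 148.]
 [510. 312. 149.]
 [510. 304. 149.]
 [523. 309. 149.]]
```

All three cameras put the real finger ends about 35 mm above the reported TCP: 213 against 178 at the start. So the first close happened above the bat, and the bat has not moved. I'll open, go 45 mm lower (effective TCP = reported z + 35) and close again.

```bash
python3 -m pendant '[[[0.5,0,0,0,0],[0.5,0,0,0,0],[0.5,0,0,0,0],[0.5,0,0,0.015,0],[0.5,0,0,0.03,0],[0.5,0,0,0.04,0],[0.5,0,0,0.045,0],[0.5,0,0,0.045,0]]]'
python3 -m pendant '[[[0.05,0,0,0,0],[0.05,0,0,0,0],[0.05,0,0,0,0],[0.05,0,0,0,0],[0.05,0,0,0,0],[0.05,0,0,0,0],[0.05,0,0,0,0],[0.05,0,0,0,0]]]'
python3 - <<'E'
from h import *
c=cam('wrist'); P=cloud(c); s=env.state()
Q=(P-s['eef_pos'])@R.from_euler('xyz',s['tcp_rot']).as_matrix()
q=sel(Q,(-15,30),(-25,25),(-80,-20)); a=q[q[:,2].argsort()[::-1]]; f=a[np.abs(a[:,1])>9]; print(f[:10].round(1))
t=sel(P,(480,560),(306,322),(128,150)); print(len(t),t.mean(0).round(1))
cv2.imwrite('pics/w4.png',c['image'])
E
```

```text
t: 6.2
eef_pos: [518.7, 314.3, 62.4]
tcp_rot: [-3.141, -0.001, -3.082]
ft_force: [-0.3, 0.0, 0.4]
opening: 0.497
t: 7.0
eef_pos: [519.1, 313.6, 63.1]
tcp_rot: [-3.14, 0.0, -3.082]
ft_force: [0.5, -5.9, 3.8]
opening: 0.167
[[ 12.2  10.8 -20. ]
 [  8.7  10.3 -20. ]
 [ 12.2 -11.3 -20. ]
 [ 14.6  10.2 -20.1]
 [ 14.  -12.4 -20.1]
 [ 15.2 -11.8 -20.1]
 [  9.3 -11.3 -20.1]
 [ 12.8 -11.8 -20.1]
 [ 18.1   9.6 -20.2]
 [ 11.7 -11.8 -20.2]]
1320 [515.2 314.2 136.4]
```

The opening stops at 0.167 (15.9 mm), so the bat is held. Now the pull.

```bash
python3 -m pendant '[[[0.05,0,0,-0.002,0],[0.05,-0.0005,0,-0.004,0],[0.05,-0.0007,0,-0.006,0],[0.05,-0.0009,0,-0.0075,0],[0.05,-0.001,0,-0.009,0],[0.05,-0.001,0,-0.009,0],[0.05,-0.001,0,-0.009,0],[0.05,-0.001,0,-0.009,0]]]'
python3 - <<'E'
from h import *
c=cam('wrist'); P=cloud(c)
t=sel(P,(480,560),(306,322),(128,165)); h,e=np.histogram(t[:,2],bins=range(128,166,2)); print(h)
E
```

```text
t: 7.85
eef_pos: [519.6, 313.6, 71.2]
tcp_rot: [-3.14, -0.001, -3.082]
ft_force: [1.2, -5.0, -6.2]
opening: 0.16
[ 62 123  65 122  98  85 157 150 295 443  12  26  12   9  15  16  23  21]
```

The bat top rose about 8 mm and the force is -6 N, matching the spring, so it is pulled out. Next I swing it over along the arc.

```bash
python3 -m pendant '[[[0.05,0.0054,0,-0.0022,0],[0.05,0.0112,0,-0.0024,0],[0.05,0.0169,0,-0.002,0],[0.05,0.0225,0,-0.0011,0],[0.05,0.0281,0,0.0003,0],[0.05,0.0336,0,0.0021,0],[0.05,0.0388,0,0.0043,0],[0.05,0.0435,0,0.0068,0]]]'
python3 - <<'E'
from h import *
c=cam('wrist'); print(env.state()['eef_pos'].round(1),env.state()['ft_force'].round(1),env.state()['moment'].round(2)); cv2.imwrite('pics/w5.png',c['image'])
E
```

```text
t: 8.7
eef_pos: [477.6, 311.3, 65.2]
tcp_rot: [-3.141, 0.002, -3.082]
ft_force: [5.3, -6.5, -1.5]
opening: 0.163
[476.6 311.2  64.8] [ 4.7 -6.4 -2.2] [-1.01 -1.17 -0.06]
```

View pics/w5.png

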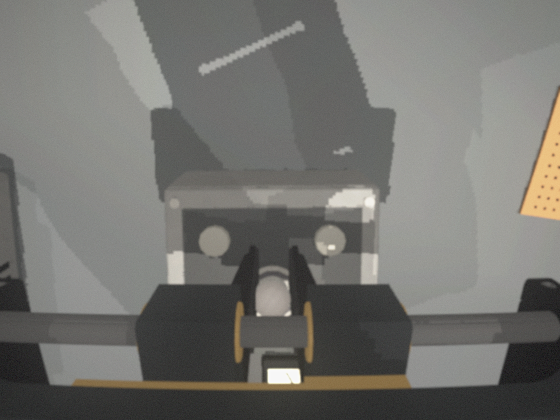

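The bat top at (272,298) now leans towards the robot. I'll let it back into the notch along its axis, release and rise.

```bash
python3 -m pendant '[[[0.05,-0.001,0,0.002,0],[0.05,-0.002,0,0.004,0],[0.05,-0.003,0,0.0055,0],[0.05,-0.004,0,0.007,0],[0.05,-0.0045,0,0.008,0],[0.05,-0.0045,0,0.008,0],[0.05,-0.0045,0,0.008,0],[0.3,-0.0045,0,0.008,0]]]'
python3 -m pendant '[[[0.4,0,0,0,0],[0.4,0,0,0,0],[0.4,0,0,0,0],[0.4,0,0,-0.02,0],[0.4,0,0,-0.06,0],[0.4,0,0,-0.1,0],[0.4,-0.02,0,-0.13,0],[0.4,-0.03,0,-0.13,0]]]'
python3 - <<'E'
from h import *
c=cam('wrist'); P=cloud(c)
from math import *
a=radians(3.56); q=sel(P,(430,600),(290,330),(95,150)); d=q-[518.6,314.3,0]
l=np.c_[d[:,0]*cos(a)+d[:,1]*sin(a),-d[:,0]*sin(a)+d[:,1]*cos(a),d[:,2]]; l=l[np.abs(l[:,1])<10]-[-8,0,56]
for phi in (-.45,-.52,-.59):
    al=l[:,0]*sin(phi)+l[:,2]*cos(phi); pe=l[:,0]*cos(phi)-l[:,2]*sin(phi); print(phi,len(l),np.percentile(al,[50,95,99]).round(1),np.percentile(pe,[2,50,98]).round(1))
cv2.imwrite('pics/w6.png',c['image'])
E
```

```text
t: 9.55
eef_pos: [480.1, 311.8, 57.8]
tcp_rot: [-3.141, -0.001, -3.082]
ft_force: [-0.0, -0.2, 0.4]
opening: 0.202
t: 10.35
eef_pos: [513.4, 314.9, 191.4]
tcp_rot: [3.139, 0.007, -3.082]
ft_force: [-0.5, -0.1, -1.3]
opening: 0.401
-0.45 636 [79.1 83.6 84.1] [-10.5   0.4  71.6]
-0.52 636 [78.8 83.8 84.2] [-4.8  5.4 72.1]
-0.59 636 [78.2 83.5 83.9] [ 1.  10.2 72.2]
```

View pics/w6.png

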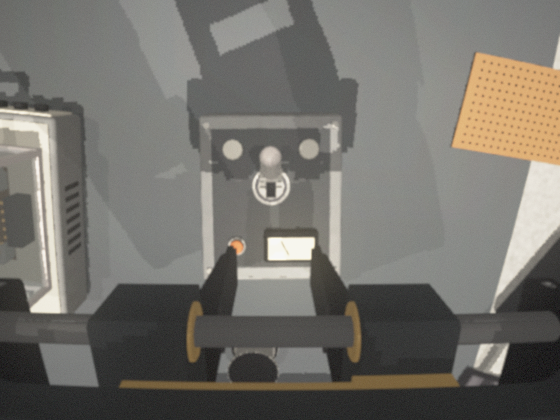

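The bat leans towards the robot with its top at (270,157). Its end is 84 mm from the pivot along the off axis, so it is seated. Now to the hood handle, turning the jaws along the enclosure's x.

```bash
python3 -m pendant '[[[1,0.005,-0.02,-0.02,0.14],[1,0.015,-0.065,-0.02,0.28],[1,0.025,-0.11,-0.02,0.42],[1,0.035,-0.155,-0.02,0.56],[1,0.05,-0.2,-0.02,0.7],[1,0.06,-0.245,-0.02,0.84],[1,0.07,-0.29,-0.02,0.98],[1,0.08,-0.335,-0.02,1.12]]]'
python3 -m pendant '[[[0.5,0.02,-0.03,0,0.14],[0.5,0.02,-0.03,0,0.28],[0.5,0.02,-0.03,0,0.42],[0.5,0.02,-0.03,0,0.57],[0.5,0.02,-0.03,0,0.57],[0.5,0.02,-0.03,0,0.57],[0.5,0.02,-0.03,0,0.57],[0.5,0.02,-0.03,0,0.57]]]'
python3 - <<'E'
from h import *
s=env.state(); print(s['eef_pos'].round(1),s['tcp_rot'].round(4),s['joints'].round(2))
c=cam('wrist'); P=cloud(c); np.save('w7.npy',P); cv2.imwrite('pics/w7.png',c['image'])
W0=np.load('wrist0.npy')
for n,A in (('w7',P),('w0',W0),('scene',np.load('scene1.npy')),('side',np.load('side1.npy'))):
    # rotate into enclosure axes (yaw -3.57) about (560,-25)
    a=np.radians(-3.57); d=A.reshape(-1,3)-[560,-25,0]; l=np.c_[d[:,0]*np.cos(a)+d[:,1]*np.sin(a),-d[:,0]*np.sin(a)+d[:,1]*np.cos(a),d[:,2]]
    h=sel(l,(-150,-92),(-130,130),(128,142)); t=sel(l,(-90,120),(-130,130),(137,144)); k=sel(l,(-150,150),(-150,150),(55,65))
    for nm,q in (('handle',h),('top',t),('deck',k)):
        if len(q)>20: print(n,nm,len(q),'x',np.percentile(q[:,0],[1,50,99]).round(1),'y',np.percentile(q[:,1],[1,99]).round(1),'z',np.percentile(q[:,2],[50,98]).round(1))
E
```

```text
t: 11.2
eef_pos: [449.5, -26.6, 205.8]
tcp_rot: [-3.14, -0.001, 2.075]
ft_force: [0.6, -0.3, 0.3]
opening: 0.982
t: 12.0
eef_pos: [414.8, -22.3, 206.8]
tcp_rot: [-3.141, -0.0, 1.513]
ft_force: [-0.3, -1.5, 0.2]
opening: 0.504
[414.8 -22.3 206.8] [-3.1412e+00 -1.0000e-04  1.5130e+00] [-0.21  0.16  2.    0.    0.99 -0.16]
w7 handle 2859 x [-123.8 -117.1  -93.4] y [-62.5  65.3] z [137.1 139. ]
w7 top 45199 x [-81.   -5.8  69.6] y [-92.9 110.5] z [140.  141.4]
w7 deck 5738 x [-111.2  -93.4   76.1] y [-118.1  124.5] z [61.  62.9]
w0 handle 2655 x [-122.2 -113.9  -93.5] y [-34.4  65.8] z [137.  139.1]
w0 top 47266 x [-80.1   2.7  70.2] y [-108.9  110.9] z [140.2 141.6]
w0 deck 10906 x [-102.2   89.2  112.8] y [-97.1 124.2] z [60.9 62.6]
scene handle 120 x [-121.  -112.1  -93.4] y [-61.2  65.7] z [134.4 138.9]
scene top 2267 x [-79.    0.6  72.5] y [-109.8  110.6] z [140.  143.4]
scene deck 1003 x [-102.6   90.1  115.6] y [-121.6  124.8] z [60.6 64.6]
side handle 113 x [-124.8 -116.5  -94.2] y [-66.5  62.3] z [137.1 141.3]
side top 1587 x [-81.   -5.6  68.8] y [-111.4  110.2] z [140.5 143.7]
side deck 820 x [-112.    23.1  110.8] y [-126.8  119.9] z [60.9 64.6]
```

View pics/w7.png

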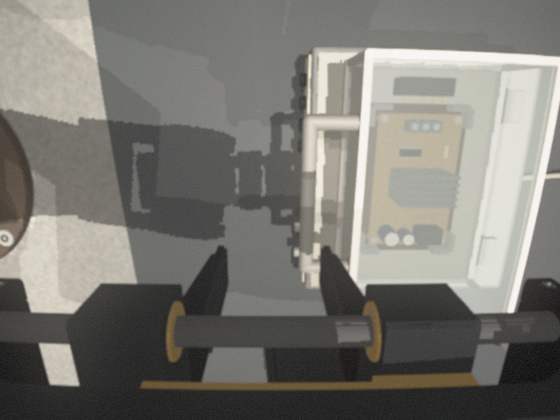

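The bar runs from (308,118) to (308,270) and the hood and board are to its right. The handle centre works out to (442,-17,132) and the enclosure origin to (551,-24). I'll go down over the bar and close.

```bash
python3 -m pendant '[[[0.35,0.007,0.015,0,0],[0.35,0.007,0.027,0,0],[0.35,0.007,0.027,0.03,0],[0.35,0.007,0.027,0.06,0],[0.35,0.007,0.027,0.09,0],[0.35,0.007,0.027,0.115,0],[0.35,0.007,0.027,0.129,0],[0.35,0.007,0.027,0.129,0]]]'
python3 -m pendant '[[[0.03,0,0,0,0],[0.03,0,0,0,0],[0.03,0,0,0,0],[0.03,0,0,0,0],[0.03,0,0,0,0],[0.03,0,0,0,0],[0.03,0,0,0,0],[0.03,0,0,0,0]]]'
```

```text
t: 12.85
eef_pos: [441.7, -17.1, 76.5]
tcp_rot: [-3.138, -0.0, 1.511]
ft_force: [-0.9, 1.2, 0.7]
opening: 0.348
t: 13.65
eef_pos: [442.8, -17.1, 78.7]
tcp_rot: [3.14, 0.0, 1.511]
ft_force: [0.4, 0.3, 7.1]
opening: 0.117
```

Opening 0.117 means the bar is held. I'll swing the hood up along the handle's arc (R = 200 mm).

```bash
python3 -m pendant '[[[0.03,0,0.0081,-0.0183,0],[0.03,0,0.018,-0.0357,0],[0.03,0,0.0296,-0.0521,0],[0.03,0,0.0428,-0.0671,0],[0.03,0,0.0574,-0.0809,0],[0.03,0,0.0732,-0.093,0],[0.03,0,0.0903,-0.1035,0],[0.03,0,0.1084,-0.1123,0]]]'
python3 -m pendant '[[[0.03,0,0.0188,-0.007,0],[0.03,0,0.0381,-0.012,0],[0.03,0,0.0579,-0.015,0],[0.03,0,0.0779,-0.0161,0],[0.03,0,0.098,-0.0152,0],[0.03,0,0.1178,-0.0122,0],[0.03,0,0.1256,-0.0105,0],[0.03,0,0.1256,-0.0105,0]]]'
python3 - <<'E'
from h import *
s=env.state(); print(s['eef_pos'].round(1),s['ft_force'].round(1),s['opening'])
c=cam('scene'); cv2.imwrite('pics/s8.png',c['image'][100:320,180:440].repeat(3,0).repeat(3,1))
E
```

```text
t: 14.45
eef_pos: [548.8, -23.8, 191.9]
tcp_rot: [-3.138, 0.001, 1.511]
ft_force: [-6.7, -2.5, 4.8]
opening: 0.119
t: 15.25
eef_pos: [677.2, -31.9, 201.0]
tcp_rot: [3.14, 0.001, 1.511]
ft_force: [3.7, -3.4, 1.9]
opening: 0.116
[677.2 -31.9 201. ] [ 3.7 -3.4  1.9] 0.1156486416097403
```

View pics/s8.png

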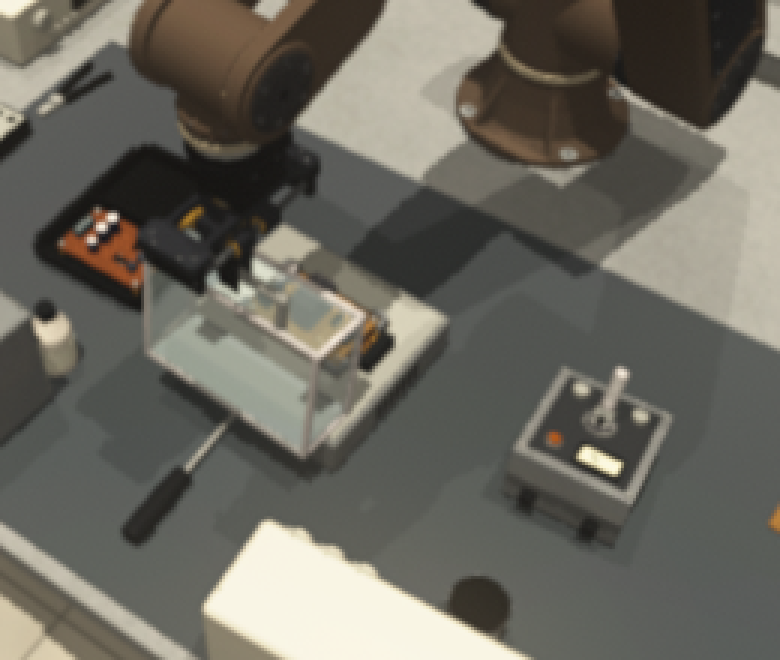

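Hood up; the bat on the console still leans to the robot. That was the twelfth picture, so I rely on numbers from here. I'll let go, rise, come back over the nest with the jaws along y and measure the heatsink.

```bash
python3 -m pendant '[[[0.35,0,0,0,0],[0.35,0,0,0,0],[0.35,0,0,0,0],[0.35,0,0,-0.02,0],[0.35,0,0,-0.05,0],[0.35,0,-0.04,-0.06,0],[0.6,0,-0.08,-0.06,-0.14],[0.6,0,-0.12,-0.06,-0.28]]]'
python3 -m pendant '[[[0.6,0,0,0,-0.14],[0.6,0,0,0,-0.28],[0.6,0,0,0,-0.42],[0.6,0,0,0,-0.56],[0.6,0,0,0,-0.7],[0.6,0,0,0,-0.84],[0.6,0,0,0,-0.98],[0.6,0,0,0,-1.12]]]'
python3 -m pendant '[[[0.6,0,0,0,-0.14],[0.6,0,0,0,-0.175],[0.6,0,0,0,-0.175],[0.6,0,0,0,-0.175],[0.6,0,0,0,-0.175],[0.6,0,0,0,-0.175],[0.6,0,0,0,-0.175],[0.6,0,0,0,-0.175]]]'
python3 - <<'E'
from h import *
s=env.state(); print(s['eef_pos'].round(1),s['tcp_rot'].round(4),s['joints'].round(2))
a=np.radians(-3.57)
for n in ('wrist','side','scene'):
    c=cam(n); P=cloud(c); np.save(n+'9.npy',P)
    d=P.reshape(-1,3)-[550.9,-23.7,0]; l=np.c_[d[:,0]*np.cos(a)+d[:,1]*np.sin(a),-d[:,0]*np.sin(a)+d[:,1]*np.cos(a),d[:,2]]
    h=sel(l,(-50,50),(-35,35),(104,120))
    if len(h)>10: print(n,'sink',len(h),'x',np.percentile(h[:,0],[1,50,99]).round(1),'y',np.percentile(h[:,1],[1,50,99]).round(1),'z',np.median(h[:,2]).round(1)); rect(sel(P,(500,600),(-65,20),(104,120)),'rect')
    b=sel(l,(-70,70),(-80,80),(66,79)); 
    if len(b)>10: print('board','x',np.percentile(b[:,0],[1,99]).round(1),'y',np.percentile(b[:,1],[1,99]).round(1))
    hd=sel(l,(60,220),(-80,80),(225,275)); print(n,'hood high pts',len(hd), np.percentile(hd,[2,50,98],axis=0).round(0).tolist() if len(hd) else '')
E
```

```text
t: 16.1
eef_pos: [554.3, -23.6, 260.9]
tcp_rot: [3.141, -0.0, 1.797]
ft_force: [-0.3, 0.0, -0.2]
opening: 0.465
t: 16.9
eef_pos: [555.8, -23.7, 260.9]
tcp_rot: [3.141, -0.0, 2.917]
ft_force: [0.8, -0.6, 0.5]
opening: 0.603
t: 17.7
eef_pos: [556.1, -23.9, 260.8]
tcp_rot: [-3.142, 0.0, 3.086]
ft_force: [-0.2, 0.2, -0.1]
opening: 0.603
[556.1 -23.9 260.8] [-3.1416e+00  1.0000e-04  3.0856e+00] [-0.16  0.32  1.61 -0.    1.21 -1.68]
wrist sink 686 x [-24.5  -1.4  24.6] y [-13.6   0.4  13.9] z 112.8
rect 686 [551.1 -23.5] [27.9 49.6] 86.53 zmed 112.8
board x [-47.7  45.8] y [-73.   73.7]
wrist hood high pts 941 [[119.0, -62.0, 226.0], [121.0, 2.0, 248.0], [128.0, 63.0, 255.0]]
side sink 97 x [-25.5  -2.5  23.9] y [-17.2  -4.3  16. ] z 111.6
rect 97 [550.1 -24.2] [34.8 49.4] 85.94 zmed 111.6
board x [-54.7  59.5] y [-76.8  76.4]
side hood high pts 103 [[119.0, -67.0, 232.0], [124.0, -23.0, 259.0], [130.0, 56.0, 264.0]]
scene sink 29 x [-22.4 -16.1  -7.9] y [-14.    0.7  13.9] z 111.3
rect 29 [535.4 -22.9] [28.4 14.2] 84.03 zmed 111.3
board x [-58.   -7.5] y [-73.6  75.6]
scene hood high pts 215 [[122.0, -61.0, 227.0], [130.0, 5.0, 258.0], [135.0, 64.0, 263.0]]
```

The heatsink is at (551.1,-23.5) with its top at 113 mm, yaw -3.5°, as predicted. I go down and grip it.

```bash
python3 -m pendant '[[[0.5,0.005,0,0.03,0],[0.5,0.005,0,0.07,0],[0.5,0.005,0,0.11,0],[0.5,0.005,0,0.15,0],[0.5,0.005,0,0.18,0],[0.5,0.005,0,0.2,0],[0.5,0.005,0,0.21,0],[0.5,0.005,0,0.213,0]]]'
python3 -m pendant '[[[0.5,0,0,0,0],[0.2,0,0,0,0],[0.2,0,0,0,0],[0.2,0,0,0,0],[0.2,0,0,0,0],[0.2,0,0,0,0],[0.2,0,0,0,0],[0.2,0,0,0,0]]]'
python3 -m pendant '[[[0.2,0,0,-0.005,0],[0.2,0,0,-0.01,0],[0.2,0,0,-0.02,0],[0.2,0,0,-0.03,0],[0.2,0,0,-0.05,0],[0.2,0,0,-0.07,0],[0.2,0,0,-0.09,0],[0.2,0,0,-0.1,0]]]'
```

```text
t: 18.65
eef_pos: [550.9, -23.6, 47.2]
tcp_rot: [3.141, -0.001, 3.086]
ft_force: [0.2, 0.0, -0.1]
opening: 0.499
t: 19.45
eef_pos: [551.4, -23.6, 48.5]
tcp_rot: [-3.142, 0.001, 3.086]
ft_force: [-1.1, 0.8, 6.8]
opening: 0.294
t: 20.25
eef_pos: [551.6, -23.7, 150.1]
tcp_rot: [-3.141, 0.003, 3.086]
ft_force: [-0.5, 0.2, -1.7]
opening: 0.295
```

The heatsink is gripped (27.9 mm) and the board lifted. I'll carry it towards the tray and measure the tray.

```bash
python3 -m pendant '[[[0.2,0,-0.02,-0.02,0],[0.2,0,-0.05,-0.03,0],[0.2,0,-0.08,-0.03,0],[0.2,0,-0.11,-0.03,0],[0.2,0.01,-0.14,-0.03,0],[0.2,0.02,-0.17,-0.03,0],[0.2,0.02,-0.19,-0.03,0],[0.2,0.02,-0.2,-0.03,0]]]'
python3 - <<'E'
from h import *
s=env.state(); print(s['eef_pos'].round(1),s['tcp_rot'].round(4),s['opening'])
c=cam('wrist'); np.save('wrist10.npy',cloud(c)); cv2.imwrite('pics/w10.png',c['image'])
for n in ('wrist10','scene1','side1','wrist0'):
    P=np.load(n+'.npy'); q=sel(P,(360,680),(-440,-190),(10,45))
    S=3; G=np.zeros((110,90),np.uint8); i=((q[:,0]-360)/S).astype(int); j=((q[:,1]+440)/S).astype(int); G[i,j]=255
    G=cv2.morphologyEx(G,cv2.MORPH_CLOSE,np.ones((5,5)))
    nc,lab,st,_=cv2.connectedComponentsWithStats(G); 
    if nc<2: continue
    k=1+st[1:,4].argmax(); m=lab[i,j]==k; rect(q[m],n+' all'); w=q[m]; w=w[(w[:,2]>20)&(w[:,2]<29)]; print(np.percentile(w[:,:2],[0.5,99.5],axis=0).round(1).tolist())
    f=sel(P,(360,530),(-400,-230),(1,8)); 
    r=w; print('walltop z',np.percentile(w[:,2],[50,90]).round(1))
E
```

```text
t: 21.05
eef_pos: [519.5, -223.7, 177.9]
tcp_rot: [-3.141, 0.0, 3.084]
ft_force: [0.5, 0.4, -2.3]
opening: 0.292
[ 519.5 -223.7  177.9] [-3.1415  0.      3.0842] 0.2915090819324063
wrist10 all 9199 [ 507.2 -316.1] [233.6 184.7] 1.36 zmed 24.4
[[390.4, -408.4], [623.4, -224.7]]
walltop z [24.8 26.1]
scene1 all 1204 [ 513.6 -314.6] [243.7 189.1] 0.8 zmed 19.0
[[395.8, -407.4], [635.3, -222.4]]
walltop z [23.4 26.7]
side1 all 1645 [ 509.1 -315.5] [239.  189.8] 1.3 zmed 19.9
[[390.5, -410.7], [628.7, -221.7]]
walltop z [23.4 26.3]
wrist0 all 784 [ 555.1 -259.9] [96.2 34.2] 0.59 zmed 17.5
[[506.9, -267.3], [599.6, -243.5]]
walltop z [22.2 23.7]
```

```bash
python3 - <<'E'
from h import *
a=np.radians(1.36)
for n in ('wrist10','scene1','side1'):
    P=np.load(n+'.npy').reshape(-1,3); d=P-[507.5,-316,0]; l=np.c_[d[:,0]*np.cos(a)+d[:,1]*np.sin(a),-d[:,0]*np.sin(a)+d[:,1]*np.cos(a),d[:,2]]
    w=sel(l,(-130,20),(-60,60),(19,30)); print(n,'x walls',np.histogram(w[:,0],bins=range(-130,21,5))[0])
    w=sel(l,(-95,-15),(-110,110),(19,30)); print('y walls',np.histogram(w[:,1],bins=range(-110,111,5))[0])
    f=sel(l,(-130,20),(-110,110),(1.5,9)); print('floor x',np.percentile(f[:,0],[1,99]).round(),'y',np.percentile(f[:,1],[1,99]).round(),len(f),np.median(f[:,2]))
E
```

```text
wrist10 x walls [  0   0 223 701 673   0   0   0   0   0   0   0   0   0   0   0   0   0
   0   0   0   0   0   0   0   0 476  13   0  12]
y walls [  0   0   0 110 390 546  15   0   0   0   0   0   0   0   0   0   0   0
   0   0   0   0   0   0   0   0   0   0   0   0   0   0   0   0   0   0
   0   0 323 433 203   0   0   0]
floor x [-128.   15.] y [-106.  106.] 19656 3.988199956263969
scene1 x walls [ 0  0  1 13 25 16  4  0  0  0  0  0  0  0  0  0  0  0  0  0  0  0  0  0
  0  0  0 20  0  0]
y walls [ 0  0  0  3 17 15  5  0  0  0  0  0  0  0  0  0  0  0  0  0  0  0  0  0
  0  0  0  0  0  0  0  0  0  0  0  0  0  0  8 14 15  1  0  0]
floor x [-105.   16.] y [-108.   93.] 485 3.465879154626009
side1 x walls [ 0  0 23 46 31  0  0  0  0  0  0  0  0  0  0  0  0  0  0  0  0  0  0  0
  0  3 24  0  0  1]
y walls [ 0  0  0 27 38 16  0  0  0  0  0  0  0  0  0  0  0  0  0  0  0  0  0  0
  0  0  0  0  0  0  0  0  0  0  0  0  0 12 28 25  2  0  0  0]
floor x [-126.   16.] y [-107.  103.] 928 3.239392577244189
```

The middle wall and rim give a bay centre at about (455,-317), tray yaw 1.4°. I move over it, turn 0.08 rad and lower most of the way.

```bash
python3 -m pendant '[[[0.2,0.012,-0.02,0,-0.02],[0.2,0.024,-0.04,0,-0.04],[0.2,0.036,-0.06,0,-0.06],[0.2,0.048,-0.08,0,-0.083],[0.2,0.059,-0.097,0,-0.083],[0.2,0.059,-0.097,0.01,-0.083],[0.2,0.059,-0.097,0.03,-0.083],[0.2,0.059,-0.097,0.05,-0.083]]]'
python3 -m pendant '[[[0.2,0,0,0.02,0],[0.2,0,0,0.04,0],[0.2,0,0,0.06,0],[0.2,0,0,0.08,0],[0.2,0,0,0.09,0],[0.2,0,0,0.1,0],[0.2,0,0,0.1,0],[0.2,0,0,0.1,0]]]'
python3 - <<'E'
from h import *
s=env.state(); print(s['eef_pos'].round(1),s['tcp_rot'].round(4),s['opening'],s['ft_force'].round(1))
c=cam('wrist'); P=cloud(c); cv2.imwrite('pics/w11.png',c['image'])
a=np.radians(1.36)
for n in ('wrist','side'):
    if n!='wrist': P=cloud(cam(n))
    d=P.reshape(-1,3)-[455,-317.2,0]; l=np.c_[d[:,0]*np.cos(a)+d[:,1]*np.sin(a),-d[:,0]*np.sin(a)+d[:,1]*np.cos(a),d[:,2]]
    b=sel(l,(-60,50),(-80,80),(34,60)); print(n,'board',len(b),'x',np.percentile(b[:,0],[1,99]).round(1),'y',np.percentile(b[:,1],[1,99]).round(1),'z',np.percentile(b[:,2],[2,50]).round(1))
    w=sel(l,(-70,-45),(-60,60),(15,30)); print(' near wall x',np.percentile(w[:,0],[2,50,98]).round(1) if len(w) else '')
    for lo,hi in ((-95,-70),(70,95)):
        w=sel(l,(-45,45),(lo,hi),(19,30)); print(' side wall y',np.percentile(w[:,1],[2,50,98]).round(1) if len(w) else '')
E
```

```text
t: 21.9
eef_pos: [456.1, -314.6, 127.0]
tcp_rot: [3.142, 0.0, -3.114]
ft_force: [0.4, -0.0, -2.3]
opening: 0.292
t: 22.7
eef_pos: [456.0, -315.7, 28.2]
tcp_rot: [-3.141, 0.0, -3.114]
ft_force: [0.0, 0.1, -2.5]
opening: 0.29
[ 456.  -315.7   28.2] [-3.1413e+00  4.0000e-04 -3.1142e+00] 0.2903127351052227 [ 0.   0.1 -2.5]
wrist board 17172 x [-39.2  32.7] y [-61.8  65.5] z [51.2 52.8]
 near wall x [-63.9 -58.7 -53.2]
 side wall y [-91.  -84.8 -80.5]
 side wall y [81.1 85.4 91.6]
side board 234 x [-39.7  39.5] y [-65.2  54.4] z [44.7 51.2]
 near wall x [-64.8 -59.3 -54.2]
 side wall y [-93.7 -88.  -81.9]
 side wall y [78.8 89.8 92.2]
```

The board is centred, with about 14 mm to the walls, and its feet are about 35 mm above the floor. I'll lower slowly, release and rise.

```bash
python3 -m pendant '[[[0.2,0,0,0.01,0],[0.2,0,0,0.018,0],[0.2,0,0,0.024,0],[0.2,0,0,0.029,0],[0.2,0,0,0.032,0],[0.2,0,0,0.034,0],[0.2,0,0,0.0355,0],[0.2,0,0,0.0355,0]]]'
```

```text
t: 23.6
eef_pos: [455.7, -315.8, -7.4]
tcp_rot: [-3.141, 0.0, -3.114]
ft_force: [-0.3, -0.2, -1.6]
opening: 0.296
```

```bash
python3 -m pendant '[[[0.2,0,0,0.001,0],[0.2,0,0,0.0015,0],[0.35,0,0,0.0015,0],[0.5,0,0,0.0015,0],[0.5,0,0,0.0015,0],[0.5,0,0,0.0015,0],[0.5,0,0,0.0015,0],[0.5,0,0,0.0015,0]]]'
python3 -m pendant '[[[0.5,0,0,-0.01,0],[0.5,0,0,-0.03,0],[0.5,0,0,-0.07,0],[0.5,0,0,-0.11,0],[0.5,0,0,-0.15,0],[0.5,0,0,-0.19,0],[0.5,0,0,-0.23,0],[0.5,0,0,-0.27,0]]]'
python3 - <<'E'
from h import *
s=env.state(); print(s['eef_pos'].round(1),s['opening'])
a=np.radians(1.36)
for n in ('wrist','side','scene'):
    P=cloud(cam(n)); np.save(n+'12.npy',P)
    d=P.reshape(-1,3)-[455,-317.2,0]; l=np.c_[d[:,0]*np.cos(a)+d[:,1]*np.sin(a),-d[:,0]*np.sin(a)+d[:,1]*np.cos(a),d[:,2]]
    h=sel(l,(-40,40),(-30,30),(48,70)); print(n,'sink',len(h),np.percentile(h,[2,50,98],axis=0).round(1).tolist() if len(h) else '')
    d=P.reshape(-1,3)-[550.9,-23.7,0]; e=np.radians(-3.57); l=np.c_[d[:,0]*np.cos(e)+d[:,1]*np.sin(e),-d[:,0]*np.sin(e)+d[:,1]*np.cos(e),d[:,2]]
    hd=sel(l,(60,220),(-62,62),(235,275)); print('  handle',len(hd),np.percentile(hd,[2,50,98],axis=0).round(1).tolist() if len(hd) else '')
E
```

```text
t: 24.4
eef_pos: [455.7, -315.7, -9.3]
tcp_rot: [3.142, -0.0, -3.114]
ft_force: [0.4, -0.3, -0.2]
opening: 0.5
t: 25.2
eef_pos: [455.2, -315.3, 263.5]
tcp_rot: [-3.141, 0.001, -3.114]
ft_force: [0.1, -0.3, 0.1]
opening: 0.499
[ 455.2 -315.3  263.5] 0.49891531030853964
wrist sink 464 [[-24.1, -11.8, 49.8], [-0.8, 2.3, 56.9], [24.1, 15.2, 58.6]]
  handle 0 
side sink 118 [[-24.4, -14.7, 48.2], [-0.8, -1.0, 53.4], [22.7, 13.1, 58.6]]
  handle 79 [[118.7, -59.7, 253.0], [123.6, -7.7, 259.6], [129.9, 59.2, 263.7]]
scene sink 78 [[-22.5, -11.9, 48.1], [2.9, 2.2, 52.1], [29.0, 17.3, 58.0]]
  handle 184 [[122.9, -61.2, 237.8], [129.7, -0.0, 258.2], [134.5, 60.2, 263.1]]
```

The board is standing in the bay: heatsink top at 57 mm, centred within 3 mm, released. Back to the handle (677,-32) to shut the hood.

```bash
python3 -m pendant '[[[0.35,-0.01,0.015,-0.02,0.14],[0.35,-0.04,0.05,-0.03,0.28],[0.35,-0.07,0.085,-0.03,0.42],[0.35,-0.1,0.12,-0.03,0.56],[0.35,-0.13,0.158,-0.03,0.7],[0.35,-0.16,0.195,-0.03,0.84],[0.35,-0.195,0.235,-0.03,0.98],[0.35,-0.225,0.27,-0.03,1.12]]]'
python3 -m pendant '[[[0.35,0,0,0,0.14],[0.35,0,0,0,0.28],[0.35,0,0,0,0.42],[0.35,0,0,0,0.538],[0.35,0,0,0,0.538],[0.35,0,0,0,0.538],[0.35,0,0,0,0.538],[0.35,0,0,0,0.538]]]'
python3 - <<'E'
from h import *
s=env.state(); p=s['eef_pos']; y=s['tcp_rot'][2]; print(p.round(1),s['tcp_rot'].round(4))
d=np.array([677-p[0],-32-p[1]]); print('dx',d@[np.cos(y),np.sin(y)],'dy',d@[np.sin(y),-np.cos(y)],'dz',p[2]-201)
E
```

```text
t: 26.15
eef_pos: [673.7, -37.8, 289.6]
tcp_rot: [-3.14, -0.001, 2.043]
ft_force: [-0.0, -0.7, 0.3]
opening: 0.35
t: 26.95
eef_pos: [673.1, -39.8, 290.7]
tcp_rot: [-3.141, -0.0, 1.512]
ft_force: [0.1, 0.4, -0.8]
opening: 0.349
[673.1 -39.8 290.7] [-3.1414 -0.      1.5123]
dx 7.9741857338088735 dy 3.416801246000144 dz 89.68332246295705
```

```bash
python3 -m pendant '[[[0.35,0.008,0.0035,0.03,0],[0.35,0.008,0.0035,0.06,0],[0.35,0.008,0.0035,0.08,0],[0.35,0.008,0.0035,0.09,0],[0.35,0.008,0.0035,0.09,0],[0.03,0.008,0.0035,0.09,0],[0.03,0.008,0.0035,0.09,0],[0.03,0.008,0.0035,0.09,0]]]'
python3 -m pendant '[[[0.03,0,0,0,0],[0.03,0,0,0,0],[0.03,0,0,0,0],[0.03,0,0,0,0],[0.03,0,0,0,0],[0.03,0,0,0,0],[0.03,0,0,0,0],[0.03,0,0,0,0]]]'
```

```text
t: 27.75
eef_pos: [677.5, -32.0, 202.0]
tcp_rot: [3.14, 0.0, 1.511]
ft_force: [-0.2, 0.4, 0.9]
opening: 0.153
t: 28.55
eef_pos: [677.6, -32.0, 201.7]
tcp_rot: [3.14, 0.0, 1.511]
ft_force: [-1.0, -0.3, 5.4]
opening: 0.12
```

```bash
python3 -m pendant '[[[0.03,0,-0.0078,-0.0017,0],[0.03,0,-0.0276,-0.0047,0],[0.03,0,-0.0477,-0.0056,0],[0.03,0,-0.0677,-0.0045,0],[0.03,0,-0.0875,-0.0015,0],[0.03,0,-0.1068,0.0035,0],[0.03,0,-0.1256,0.0105,0],[0.03,0,-0.1437,0.0193,0]]]'
python3 -m pendant '[[[0.03,0,-0.0171,0.0105,0],[0.03,0,-0.0329,0.0226,0],[0.03,0,-0.0475,0.0364,0],[0.03,0,-0.0607,0.0514,0],[0.03,0,-0.0723,0.0678,0],[0.03,0,-0.0822,0.0852,0],[0.03,0,-0.0881,0.0979,0],[0.03,0,-0.0903,0.1035,0]]]'
python3 -m pendant '[[[0.03,0,0,0.001,0],[0.03,0,0,0.0015,0],[0.03,0,0,0.0015,0],[0.03,0,0,0.0015,0],[0.03,0,0,0.0015,0],[0.03,0,0,0.0015,0],[0.03,0,0,0.0015,0],[0.03,0,0,0.0015,0]]]'
```

```text
t: 29.35
eef_pos: [534.2, -22.8, 182.4]
tcp_rot: [3.138, -0.001, 1.511]
ft_force: [3.1, 2.9, 3.6]
opening: 0.122
t: 30.15
eef_pos: [442.8, -17.4, 77.4]
tcp_rot: [-3.14, -0.001, 1.511]
ft_force: [-1.7, 4.8, 2.6]
opening: 0.114
t: 30.95
eef_pos: [442.7, -17.4, 76.8]
tcp_rot: [-3.139, -0.001, 1.511]
ft_force: [-5.2, 5.6, 5.8]
opening: 0.12
```

The handle is back at its shut position, within about 2 mm and pressing lightly. I release, rise and check everything.

```bash
python3 -m pendant '[[[0.35,0,0,0,0],[0.35,0,0,0,0],[0.35,0,0,0,0],[0.35,0,0,0,0],[0.35,0,0,-0.02,0],[0.35,0,0,-0.06,0],[0.35,0,0,-0.1,0],[0.35,0,0,-0.14,0]]]'
python3 - <<'E'
from h import *
s=env.state(); print(s['eef_pos'].round(1),s['ft_force'].round(1))
def loc(P,o,deg):
    a=np.radians(deg); d=P.reshape(-1,3)-o; return np.c_[d[:,0]*np.cos(a)+d[:,1]*np.sin(a),-d[:,0]*np.sin(a)+d[:,1]*np.cos(a),d[:,2]]
for n in ('wrist','side','scene'):
    P=cloud(cam(n)); B=cloud
    l=loc(P,[550.9,-23.7,0],-3.57); t=sel(l,(-60,70),(-100,100),(125,165))
    if len(t)>30:
        A=np.c_[t[:,0],np.ones(len(t))]; f=np.abs(t[:,2]-np.median(t[:,2]))<6; k=np.linalg.lstsq(A[f],t[f,2],rcond=None)[0]; print(n,'hood top z',np.median(t[:,2]).round(1),'slope',k[0].round(4))
    h=sel(l,(-125,-95),(-60,60),(125,160)); print('  handle top',np.percentile(h[:,2],[50,98]).round(1) if len(h) else '')
    c=loc(P,[518.6,314.3,0],3.56); b=sel(c,(-80,40),(-10,10),(105,150)); print('  bat',len(b),np.median(b,0).round(1) if len(b) else '', b[:,2].max().round(1) if len(b) else '')
    q=loc(P,[455,-317.2,0],1.36); h=sel(q,(-40,40),(-30,30),(48,70)); print('  sink',len(h),np.percentile(h,[2,50,98],axis=0).round(1).tolist() if len(h) else '')
    if n!='wrist':
        Q=np.load(n+'1.npy')
        for nm,z in (('flux/finished',(560,740,-420,-220)),('spool',(660,800,230,340)),('multimeter etc',(350,760,-640,-420))):
            w=z; x=sel(P,w[:2],w[2:],(8,120)); y=sel(Q,w[:2],w[2:],(8,120)); print('  ',nm,len(x),len(y),(np.median(x,0)-np.median(y,0)).round(1) if len(x) and len(y) else '')
E
```

```text
t: 31.75
eef_pos: [443.3, -17.9, 218.2]
tcp_rot: [-3.141, 0.0, 1.511]
ft_force: [0.3, 0.4, -0.4]
opening: 0.354
[443.3 -17.9 218.2] [ 0.3  0.4 -0.4]
wrist hood top z 140.0 slope -0.0007
  handle top [137.1 139.1]
  bat 0  
  sink 0 
side hood top z 140.5 slope -0.0
  handle top [137.2 141.8]
  bat 0  
  sink 123 [[-24.4, -15.6, 48.6], [-1.3, -0.9, 53.5], [22.7, 13.5, 58.9]]
   flux/finished 940 944 [0.1 0.2 0.1]
   spool 161 162 [0.1 0.3 0.7]
   multimeter etc 2110 2117 [-0.9 -0.1  0.2]
scene hood top z 140.0 slope -0.0011
  handle top [134.8 139.1]
  bat 50 [-35.5  -2.3 119.6] 131.4
  sink 77 [[-20.2, -11.6, 48.3], [5.6, 3.5, 53.5], [28.6, 18.1, 58.5]]
   flux/finished 703 699 [ 0.5  1.  -0.1]
   spool 311 311 [-0.7  0.6 -0.5]
   multimeter etc 1332 1326 [ 2.2  0.  -0.1]
```

All checks agree, so I'm handing in the job.

```bash
python3 -c "
from cell import env
print(env.job_done(), env.state()['t'])"
```

```text
the job is handed in; nothing more can be done
the job is handed in; nothing more can be done
```

The job is done and handed in at about 32 s. I pulled the bat out, threw it to off and let it seat. Then I swung the hood up to about 1.44 rad, moved the board by its heatsink into the empty bay, and shut the hood.

**Last checks, from the depth cameras:**
- **Hood:** its top is at 140.0 mm with a slope of about 0.001, the same as at the start, so it is shut.
- **Bat:** the final scene view still shows it leaning towards the robot. I confirmed it was seated (end 84 mm from the pivot) right after the throw, but could not re-measure that at the end.
- **Board:** it is within about 3 mm of the bay centre in the close-up wrist view taken after release. At the end the side view gave 1 mm, and the scene view, which sees only part of the heatsink, up to 6 mm. The heatsink top is at about 57 mm, as expected for standing on the floor.
- **Other objects:** I compared three regions, covering the flux bottle with the finished board, the spool, and the multimeter area. They shifted by 2.2 mm at most, which is measurement noise. I did not check the screwdriver or the bare board separately.
- **Robot:** it is clear of everything and the wrist force is about zero.

**What disagreed:**
- **Finger length:** the finger ends sit about 35 mm above the reported TCP, contrary to the description, and all three cameras agreed on this. My first close therefore shut just above the bat and moved nothing. I corrected for the offset in every later move.
- **Tray size:** the tray measured about 10–15 mm larger than stated because of a rim, so I took the bay centre from its inner walls.

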